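Find the full tin by its weight and hold it up

ROBOT

A 6-joint arm with a two-finger parallel gripper is mounted at the origin on the work surface. World frame = base frame: x ahead of the robot, y to its left, z up, the work surface at z = 0. Lengths are in m, angles in degrees, forces in N, time in s.
With the tool pointing down it reaches from about 0.4 to 0.825 m from the base axis. Payload 7 kg.
Tool frame: the origin (TCP) lies midway between the tips of the shut fingers; the grasp point (between the pads) lies 19 mm behind it; z points along the fingers, x is the direction in which the jaws open and shut, and the axes are right-handed (so a half turn about z gives the same grasp; the last joint's range is limited). The gripper opens to 88 mm and grips with 3 to 60 N. Pads are 19 mm wide; open, the fingers measure 130 mm over their backs; the gripper's body (78 mm by 193 mm) begins 47 mm behind the grasp point.
Start: joints at [86.236, 20.546, 0.682, 0, -70.136, -16.507], TCP at [0.234, 0.633, 0.227] pointing down, gripper open.
Joint ranges: [-176.03, 176.03], [-82.01, 121.73], [-58.28, 71.71], [-173.87, 95.51], [-174.79, -0.11], [-173.66, 173.66]. Speed limits (degrees/s): [136.94, 136.94, 172.46, 180, 180, 180].

INTERFACE

Orientations are given as [roll, pitch, yaw] about the fixed x, y, z axes, in that order (R = Rz(yaw) Ry(pitch) Rx(roll)).
In Python, from plant import * gives the robot as it stands. The module is installed in compiled form; this text tells all that it offers.
- The arm moves only by the shell command python3 -m pendant 'ROWS' [OPENING]. ROWS is JSON, a list that holds one entry, the list of rows, each a list of 6 numbers: the shift along the world's x, y, z in mm, then the turn, a rotation vector about the world's x, y, z in degrees. A call has 1 to 10 rows; each row is the pose to reach, as a shift and turn from the pose commanded when the call began; what a row does not reach only later rows make up. A row lasts 1/8 s, in which the tool goes at most 62.5 mm and 10.7 degrees, less where a joint would pass 70% of its speed; a pose out of reach is approached as far as the arm can. A call with a gripper value outside its range is refused whole. OPENING is the closure, from -1 (fully open) to 1 (shut), set as the call begins (- or left out, the last holds). The fingers move at their own pace and stop on an object; the grip force is fixed at half the most. Time passes only in rows, so rows that repeat a pose let the fingers close. It gives the time, the measured TCP pose, the force and the opening at its end, in the units of the state.
- get_obs(): the state, without advancing time (a new reading comes with each control period).
- snapshot(name): name is "scene" or "side" or "wrist"; returns a dict with "pixels" (384x512x3 uint8, red, green, blue), "depth" (384x512 float32, m along the optical axis (not along the pixel's ray), 0 where there is no reading), "fx", "fy", "cx", "cy" (pixels), "pose" (4x4, takes a point from camera to world coordinates); the wrist camera has in their place "tool_from_camera" (4x4, takes a point from camera to tool coordinates, whose origin is the TCP and whose axes are the tool frame's). Camera axes: x right, y down, z forward; pixel columns grow to the right and rows downward; lengths in m; the calibration is good to about 2 mm. A picture is of the moment at which its call begins: read the wrist's pose just before it.
- close_job(): hands the job in, once; it reports no verdict.
The state is a dict: "clock": time; "joint_pos": joint angles; "qvel": joint speeds; "tau": joint torques, N m; "tool_pos": TCP position; "orientation": TCP orientation; "force": force on the tool from outside, world axes, zero at the start; "moment": the same for the moment, N m; "opening": finger opening in m.
Only numpy, scipy, OpenCV 4.12 (cv2) and the standard library are available. Lean on these libraries where they do the work, as an engineer would, in place of code of your own. Each camera call takes 0.05 s, during which the arm holds its last target. There are 200 camera calls.

TASK

One of the three identical shut tins on the storeroom table is still full, and only its weight tells: heft each tin in turn, from the robot's left to its right, lifting it clear of the table, and set the lighter ones back upright on the table without dropping them, leaving the other stock alone. Then hold the heaviest tin up, upright and still, its underside about 20 cm above the table, ready for a colleague to take a look. The program finishes while the gripper is still holding it up.

Things in the scene. Friction and masses are not known exactly. Their poses are not given: they have to be found in the camera images.
- tin_left: The tin furthest to the robot's left (+y) of the row of three. Plain steel, shut, loose, upright; square body 60 x 60 x 105 mm (grip two opposite flat sides), round lid 44 mm across and 8 mm high on top: 113 mm in all. Origin: centre of the underside; z up, x and y square to the sides. All look alike; which is heavy varies: full 0.65-0.80 kg, others 0.34-0.42 and 0.20-0.25; contents shift under 4 mm.
- tin_middle: The middle tin of the row. Plain steel, shut, loose, upright; square body 60 x 60 x 105 mm (grip two opposite flat sides), round lid 44 mm across and 8 mm high on top: 113 mm in all. Origin: centre of the underside; z up, x and y square to the sides. All look alike; which is heavy varies: full 0.65-0.80 kg, others 0.34-0.42 and 0.20-0.25; contents shift under 4 mm.
- tin_right: The tin furthest to the robot's right (-y) of the row. Plain steel, shut, loose, upright; square body 60 x 60 x 105 mm (grip two opposite flat sides), round lid 44 mm across and 8 mm high on top: 113 mm in all. Origin: centre of the underside; z up, x and y square to the sides. All look alike; which is heavy varies: full 0.65-0.80 kg, others 0.34-0.42 and 0.20-0.25; contents shift under 4 mm.
- table: The grey work table; its flat top is at z = 0. It never moves.
- tape_roll: Bystander: a roll of brown packing tape lying flat, 104 mm across, 48 mm high, beyond the tins to the right. Origin: centre of the underside.
- cleaner_jar: Bystander: a closed white jar 72 mm across, 120 mm high, to the right of the tins. Origin: centre of the underside.
- carton: Bystander: a closed cardboard carton 110 (x) x 200 (y) x 90 mm high, beyond the tins to the left. Origin: centre of the underside.
- basket: Bystander: an open blue plastic basket 200 (x) x 180 (y) x 85 mm high, left of the tins. Origin: centre of the underside.
Not all that is in view belongs to the job. Leave any purple look-alike of the tin_left alone. What is shaped like the tin_middle but purple is not meant.

How it is judged:
By the outcome, as a careful person would: the job done as asked, in the order asked, and still so for the second after the job is handed in, while the arm keeps its last pose, push and grip.
It also fails if it takes over 72 s, if anything falls off the work surface, if the arm or the gripper's body presses on something with over 40 N, if the wrist force passes 120 N, or if a joint passes its speed limit or range.

## Working session

There is one attempt and no reset: what is moved stays moved. The work goes in short steps, Python scripts to look and compute and a shell command to move; the robot and the scene stay as the last step left them, time stands still between calls to the robot, and variables do not carry over. Pictures are saved under pics/ and viewed, about 8 in all and at most 12, crops included, and the job is handed in when it is done.

```bash
mkdir -p pics; python3 - <<'E'
from plant import *
import cv2, numpy as np
o=get_obs(); print(o)
for n in("scene","side"):
    s=snapshot(n); cv2.imwrite(f"pics/{n}0.png",s["pixels"][:,:,::-1]); np.savez(f"{n}0.npz",**s)
    print(n,np.round(s["pose"],3).tolist())
E
```

```text
{'clock': 0.0, 'joint_pos': array([ 8.62359812e+01,  2.05914591e+01,  6.35315971e-01, -2.15767983e-02,
       -7.01357885e+01, -1.65059061e+01]), 'qvel': array([ 0.13359304, -0.13306301,  0.08019766, -0.02235841, -0.01320133,
       -0.07220246]), 'tau': array([-2.83019544e-04, -5.82716095e+01,  2.93039292e+01,  6.99648678e+00,
        6.81288730e-03, -1.68359693e-04]), 'tool_pos': array([0.23370776, 0.63273812, 0.22562955]), 'orientation': array([-1.79993326e+02, -9.39065647e-02, -1.10277278e+02]), 'force': array([-0.09482022,  0.33013167, -0.61920758]), 'moment': array([ 0.00141074, -0.00309811,  0.01312878]), 'opening': 0.08795170909637288}
scene [[-0.3, 0.727, -0.617, 1.297], [0.954, 0.231, -0.191, 0.241], [0.004, -0.646, -0.763, 0.928], [0.0, 0.0, 0.0, 1.0]]
side [[0.75, -0.414, 0.516, -0.2], [-0.662, -0.451, 0.599, -0.868], [-0.015, -0.791, -0.612, 0.972], [0.0, 0.0, 0.0, 1.0]]
```

View pics/scene0.png

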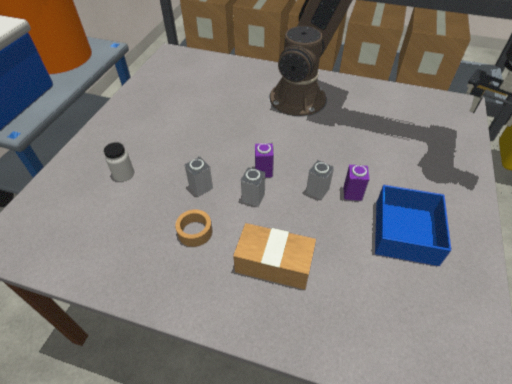

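View pics/side0.png

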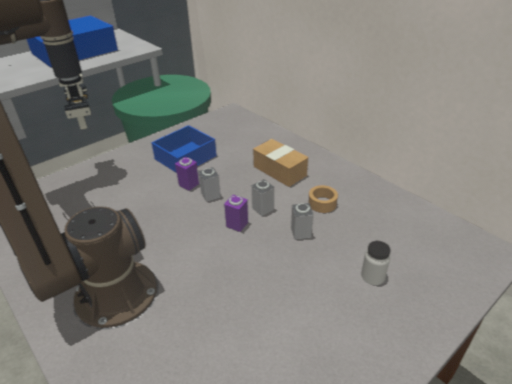

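Scene view: the steel tins are at about (319,180) = left, (253,187) = middle and (199,176) = right. The look-alikes are purple, at (356,182) and (264,160), and I'll leave them alone. Next I measure the tops from both depth clouds.

```bash
python3 - <<'E'
import numpy as np, cv2
from scipy import ndimage as nd
P=[];C=[]
for n in("scene","side"):
    s=np.load(n+"0.npz"); d=s["depth"]; v,u=np.nonzero(d>0); z=d[v,u]
    p=np.c_[(u-s["cx"])/s["fx"]*z,(v-s["cy"])/s["fy"]*z,z,np.ones(len(z))]@s["pose"].T
    P.append(p[:,:3]);C.append(s["pixels"][v,u].astype(int))
    q=p[:,:3]; m=(q[:,2]>.03)&(q[:,2]<.14)&(q[:,0]>.25)&(q[:,0]<.95)&(abs(q[:,1])<.6)
    print(n,"table z",np.median(q[(abs(q[:,2])<.02)&(q[:,0]>.3)&(q[:,0]<.8)&(abs(q[:,1])<.5)][:,2]))
    # grid label
    ij=np.floor((q[m][:,:2]-[.2,-.7])/.006).astype(int); g=np.zeros((140,240),bool); g[ij[:,0],ij[:,1]]=1
    L,k=nd.label(nd.binary_closing(g,np.ones((3,3)))); l=L[ij[:,0],ij[:,1]]
    for i in range(1,k+1):
        t=q[m][l==i]; 
        if len(t)<40: continue
        c=C[-1][m][l==i]
        top=t[(t[:,2]>.098)&(t[:,2]<.109)]; lid=t[t[:,2]>.1095]
        r=cv2.minAreaRect((top[:,:2]*1000).astype(np.float32)) if len(top)>8 else None
        print(n,len(t),c.mean(0).round(),t.min(0).round(3),t.max(0).round(3),"top",len(top),r and np.round(np.r_[r[0],r[1],r[2]],1),"lid",len(lid),lid[:,:2].mean(0).round(4) if len(lid) else "", (lid[:,:2].min(0)+lid[:,:2].max(0)).round(4)/2 if len(lid) else "")
s=np.load("scene0.npz"); cr=cv2.resize(s["pixels"][130:220,170:390,::-1],None,fx=3.6,fy=3.6,interpolation=cv2.INTER_CUBIC); cv2.imwrite("pics/crop1.png",cr)
E
```

```text
scene table z 0.002259455891797657
scene 518 [106.  68. 128.] [ 0.414 -0.046  0.03 ] [0.486 0.026 0.119] top 135 [449.2  -9.8  59.   58.3  17.9] lid 126 [ 0.4509 -0.0098] [ 0.4509  -0.00845]
scene 665 [102.  64. 123.] [0.422 0.261 0.03 ] [0.491 0.33  0.12 ] top 160 [455.9 295.7  64.4  60.1  11.5] lid 152 [0.4577 0.2965] [0.45275 0.2953 ]
scene 650 [105. 107. 106.] [0.443 0.148 0.03 ] [0.515 0.219 0.119] top 156 [477.8 184.   60.   64.3  74. ] lid 145 [0.4823 0.1848] [0.4805  0.18615]
scene 2573 [ 27.  60. 114.] [0.452 0.374 0.03 ] [0.665 0.569 0.092] top 0 None lid 0  
scene 660 [105. 106. 107.] [ 0.54 -0.04  0.03] [0.604 0.023 0.118] top 172 [571.4  -8.1  60.1  62.2  86.6] lid 143 [ 0.5725 -0.0079] [ 0.57325 -0.00785]
scene 656 [106. 107. 107.] [ 0.544 -0.229  0.03 ] [ 0.622 -0.147  0.119] top 170 [ 580.9 -187.7   61.8   60.3   56.1] lid 131 [ 0.5841 -0.1863] [ 0.58575 -0.1817 ]
scene 709 [94. 94. 91.] [ 0.573 -0.495  0.03 ] [ 0.641 -0.425  0.126] top 59 [ 617.1 -449.9   32.    62.9   40.7] lid 263 [ 0.6078 -0.4596] [ 0.6048  -0.46305]
scene 594 [168. 131.  84.] [ 0.7   -0.185  0.03
[... 650 characters left out ...]
371 0.03 ] [0.666 0.573 0.088] top 0 None lid 0  
side 578 [113. 114. 111.] [ 0.54  -0.231  0.031] [ 0.622 -0.152  0.118] top 147 [ 581.2 -188.2   62.9   60.2   57. ] lid 92 [ 0.5794 -0.1904] [ 0.5802  -0.19025]
side 550 [111. 111. 109.] [ 0.538 -0.045  0.03 ] [0.602 0.022 0.118] top 124 [569.6 -10.9  63.7  61.5  84.8] lid 71 [ 0.5692 -0.0109] [ 0.5698  -0.01005]
side 847 [104. 103.  99.] [ 0.566 -0.5    0.031] [ 0.635 -0.431  0.123] top 50 [ 586.1 -475.3   22.5   57.5   27.7] lid 324 [ 0.6001 -0.4668] [ 0.603  -0.4654]
side 369 [148. 123.  88.] [ 0.697 -0.188  0.03 ] [ 0.802 -0.083  0.053] top 0 None lid 0  
side 1431 [153. 132. 101.] [0.719 0.016 0.03 ] [0.844 0.225 0.096] top 0 None lid 0
```

View pics/crop1.png

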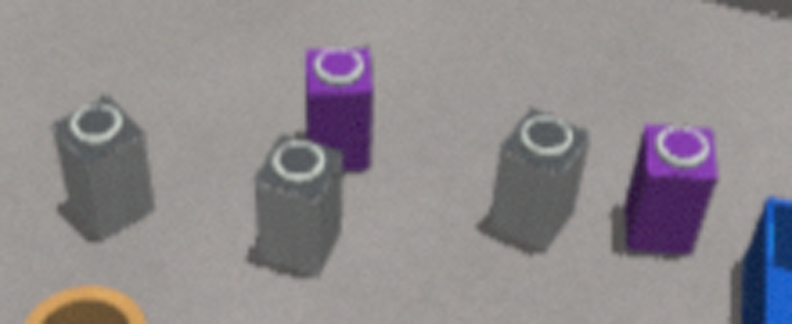

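The crop confirms three steel tins (crop x≈100, 300, 545) and two purple look-alikes (340, 680). The two cameras agree within 4 mm. Estimated poses: L (479,183), sides at −18°; M (571,−10), −4°; R (581,−188), −33.5°. I'll grip with the jaws along those directions, and start by moving above L.

```bash
cat > h.py <<'E'
from plant import *
import numpy as np, cv2
from scipy.spatial.transform import Rotation as R
def tool():
    o=get_obs(); T=np.eye(4); T[:3,3]=o["tool_pos"]; T[:3,:3]=R.from_euler("xyz",o["orientation"],degrees=True).as_matrix(); return o,T
def look(name,ex,ey):
    "square tin top near ex,ey from the wrist view"
    o,T=tool(); s=snapshot("wrist"); d=s["depth"]; v,u=np.nonzero(d>0); z=d[v,u]
    p=np.c_[(u-s["cx"])/s["fx"]*z,(v-s["cy"])/s["fy"]*z,z,np.ones(len(z))]@(T@s["tool_from_camera"]).T
    cv2.imwrite(f"pics/{name}.png",s["pixels"][:,:,::-1])
    t=p[(np.hypot(p[:,0]-ex,p[:,1]-ey)<.055)&(p[:,2]>.096)&(p[:,2]<.125)]
    r=cv2.minAreaRect((t[:,:2]*1000).astype(np.float32)); lid=t[t[:,2]>.1095]
    print("n",len(t),"rect",np.round(np.r_[r[0],r[1],r[2]],1),"lid",len(lid),lid.mean(0).round(4)[:3])
    print(o["tool_pos"].round(4),o["orientation"].round(2),o["joint_pos"].round(1),o["clock"])
E
python3 -m pendant '[[[10,-18,3,0,0,-4],[26,-47,5,0,0,-9],[43,-78,7,0,0,-15],[60,-109,9,0,0,-21],[77,-139,11,0,0,-27],[94,-170,12,0,0,-33],[111,-201,13,0,0,-39],[128,-231,14,0,0,-45],[145,-262,15,0,0,-51],[160,-290,15,0,0,-56]]]' -1
python3 -m pendant '[[[17,-32,0,0,0,-6],[34,-64,0,0,0,-12],[51,-96,0,0,0,-18],[66,-125,0,0,0,-24],[78,-148,0,0,0,-29],[85,-160,0,0,0,-32],[85,-160,0,0,0,-32],[85,-160,0,0,0,-32]]]'
python3 -c "from h import *; look('w1',.479,.183)"
```

```text
clock: 1.35
tool_pos: [0.3942, 0.3419, 0.2414]
orientation: [-180.0, -0.0, -166.5]
force: [-0.3, 0.2, 0.2]
opening: 0.0875
clock: 2.35
tool_pos: [0.4787, 0.1836, 0.2414]
orientation: [-180.0, -0.0, 161.8]
force: [-0.6, -0.3, -0.2]
opening: 0.0877
n 4053 rect [476.7 183.3  59.3  59.6  73.8] lid 1780 [0.4763 0.1829 0.1134]
[0.4787 0.1836 0.2414] [-1.800e+02 -1.000e-02  1.618e+02] [ 42.9   4.6 -18.1  -0.  -67.3 -61.1] 2.35
```

View pics/w1.png

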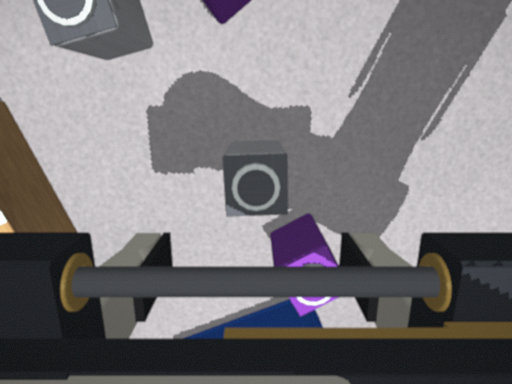

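The wrist view shows the steel tin at (255,185), with a purple one behind it at (310,270). The measurement, (477,183) with sides at −16°, is within 2 mm of plan. Next: correct, descend, grip and heft.

```bash

python3 -m pendant '[[[-1,0,-10,0,0,1],[-2,0,-30,0,0,2],[-2,0,-52,0,0,2],[-2,0,-75,0,0,2],[-2,0,-98,0,0,2],[-2,0,-120,0,0,2],[-2,0,-142,0,0,2],[-2,0,-162,0,0,2],[-2,0,-177,0,0,2],[-2,0,-183,0,0,2]]]'
python3 -m pendant '[[[0,0,0,0,0,0],[0,0,0,0,0,0],[0,0,0,0,0,0],[0,0,0,0,0,0],[0,0,0,0,0,0],[0,0,0,0,0,0],[0,0,0,0,0,0],[0,0,0,0,0,0]]]' 1
python3 -m pendant '[[[0,0,1,0,0,0],[0,0,4,0,0,0],[0,0,10,0,0,0],[0,0,20,0,0,0],[0,0,32,0,0,0],[0,0,44,0,0,0],[0,0,54,0,0,0],[0,0,60,0,0,0],[0,0,60,0,0,0],[0,0,60,0,0,0]]]'
for i in 1 2 3; do python3 -m pendant '[[[0,0,0,0,0,0],[0,0,0,0,0,0]]]'; done
python3 -c "from h import *; o=get_obs();print(o['force'],o['moment'],o['tau'].round(2))"
```

```text
clock: 3.65
tool_pos: [0.4763, 0.183, 0.0575]
orientation: [-179.9, -0.0, 163.8]
force: [0.5, 0.1, 0.1]
opening: 0.088
clock: 4.65
tool_pos: [0.4779, 0.1837, 0.0594]
orientation: [179.9, 0.1, 163.8]
force: [3.9, -1.5, 5.5]
opening: 0.0599
clock: 5.9
tool_pos: [0.4766, 0.183, 0.1182]
orientation: [-180.0, -0.0, 163.7]
force: [-0.6, -1.0, -8.6]
opening: 0.0597
clock: 6.15
tool_pos: [0.4767, 0.1831, 0.1182]
orientation: [-180.0, -0.0, 163.7]
force: [-0.2, -0.2, -7.5]
opening: 0.0603
clock: 6.4
tool_pos: [0.4769, 0.1832, 0.1185]
orientation: [-180.0, -0.0, 163.7]
force: [-0.1, 1.1, -7.0]
opening: 0.0599
clock: 6.65
tool_pos: [0.4768, 0.1832, 0.1185]
orientation: [-180.0, -0.0, 163.7]
force: [1.2, 0.2, -7.4]
opening: 0.0602
[ 1.15021918  0.2024344  -7.4108808 ] [ 0.0855928  -0.09309243 -0.0134443 ] [-0.000e+00 -4.324e+01  2.679e+01  6.860e+00 -4.000e-02  0.000e+00]
```

About 7.4 N, so roughly 0.75 kg: very likely the full tin. The other two still have to be hefted, so I set this one down gently.

```bash

python3 -m pendant '[[[0,0,-5,0,0,0],[0,0,-15,0,0,0],[0,0,-28,0,0,0],[0,0,-40,0,0,0],[0,0,-48,0,0,0],[0,0,-53,0,0,0],[0,0,-56,0,0,0],[0,0,-58,0,0,0],[0,0,-59,0,0,0],[0,0,-59,0,0,0]]]'
python3 -m pendant '[[[0,0,-0.5,0,0,0],[0,0,-1,0,0,0],[0,0,-1,0,0,0]]]'
python3 -m pendant '[[[0,0,0,0,0,0],[0,0,0,0,0,0],[0,0,0,0,0,0],[0,0,0,0,0,0],[0,0,0,0,0,0],[0,0,0,0,0,0]]]' -1
```

```text
clock: 7.9
tool_pos: [0.477, 0.1832, 0.0597]
orientation: [180.0, 0.0, 163.7]
force: [-0.2, 0.3, -7.8]
opening: 0.0597
clock: 8.28
tool_pos: [0.4771, 0.1832, 0.0594]
orientation: [180.0, 0.0, 163.7]
force: [-2.8, -1.3, 6.5]
opening: 0.0599
clock: 9.02
tool_pos: [0.4769, 0.1832, 0.0585]
orientation: [-180.0, -0.0, 163.7]
force: [0.1, 1.0, -0.0]
opening: 0.0875
```

```bash

python3 -m pendant '[[[0,0,6,0,0,0],[0,0,22,0,0,0],[0,0,45,0,0,0],[0,0,70,0,0,0],[0,0,100,0,0,0],[4,-8,130,0,0,1],[12,-25,155,0,0,2],[24,-50,172,0,0,4],[38,-78,182,0,0,6],[52,-107,182,0,0,8]]]'
python3 -m pendant '[[[14,-29,0,0,0,2],[26,-54,0,0,0,3],[35,-73,0,0,0,4],[40,-83,0,0,0,4],[42,-86,0,0,0,4],[42,-86,0,0,0,4],[42,-86,0,0,0,4]]]'
python3 -c "from h import *; look('w2',.571,-.01)"
```

```text
clock: 10.28
tool_pos: [0.5296, 0.0755, 0.2422]
orientation: [179.9, 0.1, 171.8]
force: [0.3, 0.0, -0.5]
opening: 0.0876
clock: 11.15
tool_pos: [0.5707, -0.0093, 0.2407]
orientation: [180.0, 0.0, 175.8]
force: [-0.9, 1.1, 0.8]
opening: 0.0878
n 4065 rect [568.8  -8.8  59.5  60.1  86.2] lid 1779 [ 0.5688 -0.0094  0.1133]
[ 0.5707 -0.0093  0.2407] [179.99   0.   175.76] [ 18.7  10.3 -11.5  -0.  -68.2 -22.9] 11.15
```

View pics/w2.png

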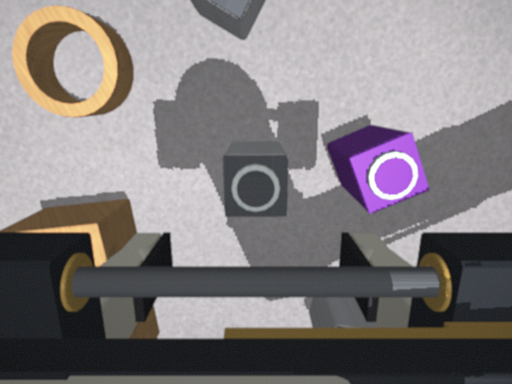

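The middle steel tin is at (255,185), square to the jaws. The purple one at (380,170) is clear of the finger by about 20 mm. Descend and heft.

```bash

python3 -m pendant '[[[-1,0,-10,0,0,0],[-1,0,-30,0,0,0],[-1,0,-52,0,0,0],[-1,0,-75,0,0,0],[-1,0,-98,0,0,0],[-1,0,-120,0,0,0],[-1,0,-142,0,0,0],[-1,0,-162,0,0,0],[-1,0,-177,0,0,0],[-1,0,-182,0,0,0]]]'
python3 -m pendant '[[[0,0,0,0,0,0],[0,0,0,0,0,0],[0,0,0,0,0,0],[0,0,0,0,0,0],[0,0,0,0,0,0],[0,0,0,0,0,0],[0,0,0,0,0,0],[0,0,0,0,0,0]]]' 1
python3 -m pendant '[[[0,0,1,0,0,0],[0,0,4,0,0,0],[0,0,10,0,0,0],[0,0,20,0,0,0],[0,0,32,0,0,0],[0,0,44,0,0,0],[0,0,54,0,0,0],[0,0,60,0,0,0],[0,0,60,0,0,0],[0,0,60,0,0,0]]]'
for i in 1 2 3; do python3 -m pendant '[[[0,0,0,0,0,0],[0,0,0,0,0,0]]]'; done
```

```text
clock: 12.45
tool_pos: [0.5692, -0.0099, 0.0574]
orientation: [-180.0, -0.1, 175.7]
force: [0.3, 0.3, -0.5]
opening: 0.0873
clock: 13.45
tool_pos: [0.5706, -0.0097, 0.0592]
orientation: [180.0, 0.1, 175.8]
force: [1.5, 0.7, 6.7]
opening: 0.0598
clock: 14.7
tool_pos: [0.5695, -0.0099, 0.1181]
orientation: [-180.0, -0.0, 175.7]
force: [0.3, -0.6, -3.6]
opening: 0.0601
clock: 14.95
tool_pos: [0.5697, -0.0099, 0.1182]
orientation: [-180.0, -0.0, 175.7]
force: [0.1, -0.3, -4.8]
opening: 0.0597
clock: 15.2
tool_pos: [0.5699, -0.0098, 0.1185]
orientation: [-180.0, -0.0, 175.7]
force: [-0.1, -0.3, -4.2]
opening: 0.0601
clock: 15.45
tool_pos: [0.5699, -0.0098, 0.1186]
orientation: [180.0, -0.0, 175.7]
force: [-0.4, 0.6, -3.9]
opening: 0.0601
```

About 4.2 N, so roughly 0.4 kg: lighter. I set it back and go to the right tin.

```bash

python3 -m pendant '[[[0,0,-5,0,0,0],[0,0,-15,0,0,0],[0,0,-28,0,0,0],[0,0,-40,0,0,0],[0,0,-48,0,0,0],[0,0,-53,0,0,0],[0,0,-56,0,0,0],[0,0,-58,0,0,0],[0,0,-59,0,0,0],[0,0,-59,0,0,0]]]'
python3 -m pendant '[[[0,0,-0.5,0,0,0],[0,0,-1,0,0,0],[0,0,-1,0,0,0]]]'
python3 -m pendant '[[[0,0,0,0,0,0],[0,0,0,0,0,0],[0,0,0,0,0,0],[0,0,0,0,0,0],[0,0,0,0,0,0],[0,0,0,0,0,0]]]' -1
python3 -m pendant '[[[0,0,6,0,0,0],[0,0,22,0,0,0],[0,0,45,0,0,0],[0,0,70,0,0,0],[0,0,100,0,0,0],[0,-8,130,0,0,-2],[1,-25,155,0,0,-6],[3,-50,172,0,0,-10],[5,-78,182,0,0,-14],[7,-107,182,0,0,-19]]]'
python3 -m pendant '[[[2,-25,0,0,0,-4],[4,-45,0,0,0,-7],[5,-61,0,0,0,-9],[5,-69,0,0,0,-10],[5,-71,0,0,0,-10],[5,-71,0,0,0,-10],[5,-71,0,0,0,-10]]]'
python3 -c "from h import *; look('w3',.581,-.188)"
```

```text
clock: 16.7
tool_pos: [0.57, -0.0098, 0.0597]
orientation: [180.0, 0.0, 175.7]
force: [-0.4, 0.1, -4.3]
opening: 0.0601
clock: 17.08
tool_pos: [0.57, -0.0098, 0.0592]
orientation: [180.0, 0.0, 175.7]
force: [-0.8, 0.7, 5.2]
opening: 0.0601
clock: 17.82
tool_pos: [0.5699, -0.0098, 0.0585]
orientation: [-180.0, -0.0, 175.7]
force: [-0.3, -0.0, 0.4]
opening: 0.0879
clock: 19.08
tool_pos: [0.5774, -0.1177, 0.2433]
orientation: [179.9, 0.2, 156.6]
force: [-0.3, -0.8, -0.4]
opening: 0.0876
clock: 19.95
tool_pos: [0.5819, -0.1873, 0.2406]
orientation: [180.0, -0.0, 146.8]
force: [-0.4, -0.0, 0.4]
opening: 0.0878
n 4104 rect [ 578.7 -188.4   59.4   60.1   56.7] lid 1787 [ 0.5785 -0.1888  0.1133]
[ 0.5819 -0.1873  0.2406] [180.    -0.   146.78] [  0.4  14.1  -6.6  -0.  -69.3 -33.7] 19.95
```

View pics/w3.png

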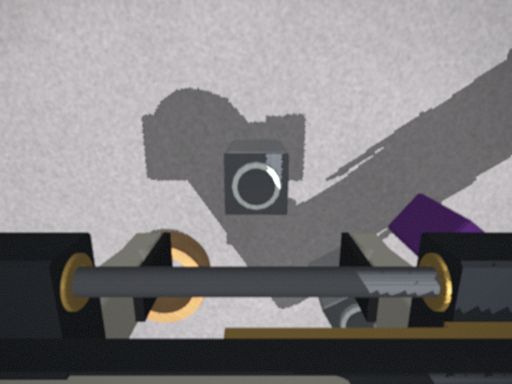

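The right tin is at (256,183), square to the jaws and alone between the fingers' paths. Correct by (−2,−1) mm, then descend and heft.

```bash

python3 -m pendant '[[[-1,-1,-10,0,0,0],[-2,-1,-30,0,0,0],[-2,-1,-52,0,0,0],[-2,-1,-75,0,0,0],[-2,-1,-98,0,0,0],[-2,-1,-120,0,0,0],[-2,-1,-142,0,0,0],[-2,-1,-162,0,0,0],[-2,-1,-177,0,0,0],[-2,-1,-182,0,0,0]]]'
python3 -m pendant '[[[0,0,0,0,0,0],[0,0,0,0,0,0],[0,0,0,0,0,0],[0,0,0,0,0,0],[0,0,0,0,0,0],[0,0,0,0,0,0],[0,0,0,0,0,0],[0,0,0,0,0,0]]]' 1
python3 -m pendant '[[[0,0,1,0,0,0],[0,0,4,0,0,0],[0,0,10,0,0,0],[0,0,20,0,0,0],[0,0,32,0,0,0],[0,0,44,0,0,0],[0,0,54,0,0,0],[0,0,60,0,0,0],[0,0,60,0,0,0],[0,0,60,0,0,0]]]'
for i in 1 2 3; do python3 -m pendant '[[[0,0,0,0,0,0],[0,0,0,0,0,0]]]'; done
```

```text
clock: 21.25
tool_pos: [0.5792, -0.1888, 0.0574]
orientation: [-179.9, -0.1, 146.7]
force: [0.3, 0.2, 0.9]
opening: 0.0879
clock: 22.25
tool_pos: [0.5804, -0.1889, 0.0592]
orientation: [180.0, 0.1, 146.7]
force: [0.3, 0.0, 6.0]
opening: 0.0597
clock: 23.5
tool_pos: [0.5796, -0.1888, 0.1182]
orientation: [-180.0, -0.0, 146.7]
force: [0.5, -0.5, -1.9]
opening: 0.0601
clock: 23.75
tool_pos: [0.5797, -0.1888, 0.1182]
orientation: [-180.0, -0.0, 146.7]
force: [-0.3, -0.3, -2.0]
opening: 0.06
clock: 24.0
tool_pos: [0.5799, -0.1888, 0.1185]
orientation: [-180.0, -0.0, 146.7]
force: [-0.4, -0.3, -1.4]
opening: 0.0599
clock: 24.25
tool_pos: [0.5799, -0.1888, 0.1186]
orientation: [180.0, 0.0, 146.7]
force: [-0.1, -0.3, -2.1]
opening: 0.0598
```

The right tin reads about 1.9 N (0.2 kg), so the left one is full. I set this down and return to the left tin.

```bash

python3 -m pendant '[[[0,0,-5,0,0,0],[0,0,-15,0,0,0],[0,0,-28,0,0,0],[0,0,-40,0,0,0],[0,0,-48,0,0,0],[0,0,-53,0,0,0],[0,0,-56,0,0,0],[0,0,-58,0,0,0],[0,0,-59,0,0,0],[0,0,-59,0,0,0]]]'
python3 -m pendant '[[[0,0,-0.5,0,0,0],[0,0,-1,0,0,0],[0,0,-1,0,0,0]]]'
python3 -m pendant '[[[0,0,0,0,0,0],[0,0,0,0,0,0],[0,0,0,0,0,0],[0,0,0,0,0,0],[0,0,0,0,0,0],[0,0,0,0,0,0]]]' -1
python3 -m pendant '[[[0,0,6,0,0,0],[0,0,22,0,0,0],[0,0,45,0,0,0],[0,0,70,0,0,0],[0,0,100,0,0,0],[-2,8,130,0,0,0],[-7,25,155,0,0,1],[-14,50,172,0,0,2],[-22,78,182,0,0,4],[-30,107,182,0,0,5]]]'
python3 -m pendant '[[[-9,32,0,0,0,2],[-18,65,0,0,0,4],[-28,100,0,0,0,5],[-38,135,0,0,0,7],[-47,170,0,0,0,8],[-56,203,0,0,0,10],[-64,232,0,0,0,11],[-70,253,0,0,0,12],[-73,265,0,0,0,12],[-73,265,0,0,0,12]]]'
python3 -m pendant '[[[0,0,0,0,0,0],[0,0,0,0,0,0]]]'
python3 -c "from h import *; look('w4',.478,.183)"
```

```text
clock: 25.5
tool_pos: [0.58, -0.1888, 0.0597]
orientation: [180.0, 0.0, 146.7]
force: [-0.5, -0.1, -2.4]
opening: 0.0599
clock: 25.88
tool_pos: [0.58, -0.1889, 0.0592]
orientation: [180.0, 0.0, 146.7]
force: [-1.8, 0.6, 5.5]
opening: 0.0598
clock: 26.62
tool_pos: [0.5799, -0.1889, 0.0585]
orientation: [-180.0, -0.0, 146.7]
force: [0.6, -0.1, 0.5]
opening: 0.0878
clock: 27.88
tool_pos: [0.5501, -0.0811, 0.2431]
orientation: [179.9, 0.2, 151.8]
force: [1.0, 0.4, 0.3]
opening: 0.0877
clock: 29.12
tool_pos: [0.4768, 0.1836, 0.2412]
orientation: [180.0, 0.0, 163.8]
force: [-0.5, 0.0, 0.5]
opening: 0.0875
clock: 29.38
tool_pos: [0.477, 0.1826, 0.2406]
orientation: [-180.0, 0.0, 163.7]
force: [0.3, 0.2, 0.3]
opening: 0.0875
n 4089 rect [475.3 183.2  58.9  60.1  73.9] lid 1781 [0.4752 0.1829 0.1134]
[0.477  0.1826 0.2406] [-180.      0.    163.67] [ 43.    4.4 -18.4   0.  -67.2 -59.3] 29.375
```

View pics/w4.png

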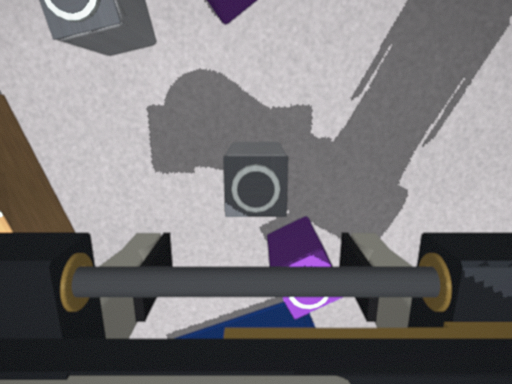

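The full tin stands where I left it, upright at (255,185). Grip it and raise it by 200 mm.

```bash

python3 -m pendant '[[[-1,0,-10,0,0,0],[-1,0,-30,0,0,0],[-1,0,-52,0,0,0],[-1,0,-75,0,0,0],[-1,0,-98,0,0,0],[-1,0,-120,0,0,0],[-1,0,-142,0,0,0],[-1,0,-162,0,0,0],[-1,0,-177,0,0,0],[-1,0,-182,0,0,0]]]'
python3 -m pendant '[[[0,0,0,0,0,0],[0,0,0,0,0,0],[0,0,0,0,0,0],[0,0,0,0,0,0],[0,0,0,0,0,0],[0,0,0,0,0,0],[0,0,0,0,0,0],[0,0,0,0,0,0]]]' 1
python3 -m pendant '[[[0,0,1,0,0,0],[0,0,4,0,0,0],[0,0,10,0,0,0],[0,0,20,0,0,0],[0,0,32,0,0,0],[0,0,44,0,0,0],[0,0,56,0,0,0],[0,0,68,0,0,0],[0,0,80,0,0,0],[0,0,92,0,0,0]]]'
python3 -m pendant '[[[0,0,12,0,0,0],[0,0,24,0,0,0],[0,0,36,0,0,0],[0,0,48,0,0,0],[0,0,60,0,0,0],[0,0,72,0,0,0],[0,0,84,0,0,0],[0,0,95,0,0,0],[0,0,103,0,0,0],[0,0,107,0,0,0]]]'
python3 -m pendant '[[[0,0,1,0,0,0],[0,0,1,0,0,0],[0,0,1,0,0,0],[0,0,1,0,0,0],[0,0,1,0,0,0],[0,0,1,0,0,0],[0,0,1,0,0,0],[0,0,1,0,0,0]]]'
python3 -m pendant '[[[0,0,0,0,0,0],[0,0,0,0,0,0],[0,0,0,0,0,0],[0,0,0,0,0,0]]]'
python3 - <<'E'
from h import *
s=snapshot("side"); cv2.imwrite("pics/side1.png",s["pixels"][:,:,::-1])
for n in("side","scene"):
    s=snapshot(n); d=s["depth"]; v,u=np.nonzero(d>0); z=d[v,u]
    p=(np.c_[(u-s["cx"])/s["fx"]*z,(v-s["cy"])/s["fy"]*z,z,np.ones(len(z))]@s["pose"].T)[:,:3]
    t=p[(np.hypot(p[:,0]-.478,p[:,1]-.183)<.045)&(p[:,2]>.03)&(p[:,2]<.28)]
    print(n,len(t),np.percentile(t[:,2],[0,1,2,5]).round(4))
    for e in((.571,-.01),(.581,-.188)):
        t=p[(np.hypot(p[:,0]-e[0],p[:,1]-e[1])<.055)&(p[:,2]>.098)&(p[:,2]<.13)]; l=t[t[:,2]>.1095]
        print(e,len(t),l.mean(0).round(3))
    cv2.imwrite(f"pics/{n}2.png",s["pixels"][:,:,::-1])
E
```

```text
clock: 30.68
tool_pos: [0.4754, 0.1826, 0.0575]
orientation: [-179.9, -0.1, 163.7]
force: [-0.1, 0.6, 0.7]
opening: 0.0872
clock: 31.68
tool_pos: [0.4768, 0.1836, 0.0594]
orientation: [179.9, 0.1, 163.8]
force: [3.7, -1.7, 6.3]
opening: 0.0603
clock: 32.92
tool_pos: [0.4758, 0.1831, 0.1514]
orientation: [180.0, -0.0, 163.7]
force: [0.2, -0.7, -8.2]
opening: 0.0597
clock: 34.17
tool_pos: [0.4759, 0.1832, 0.2581]
orientation: [180.0, 0.0, 163.7]
force: [0.4, 0.6, -8.2]
opening: 0.0597
clock: 35.17
tool_pos: [0.4759, 0.1832, 0.2586]
orientation: [180.0, 0.0, 163.7]
force: [0.1, -0.5, -7.8]
opening: 0.0598
clock: 35.67
tool_pos: [0.4759, 0.1832, 0.2586]
orientation: [180.0, 0.0, 163.7]
force: [-0.3, -0.1, -7.4]
opening: 0.0598
side 434 [0.2004 0.2018 0.2026 0.2054]
(0.571, -0.01) 204 [ 0.568 -0.011  0.112]
(0.581, -0.188) 245 [ 0.579 -0.191  0.112]
scene 490 [0.2012 0.2057 0.2065 0.2095]
(0.571, -0.01) 326 [ 0.573 -0.008  0.115]
(0.581, -0.188) 311 [ 0.582 -0.186  0.114]
```

View pics/scene2.png

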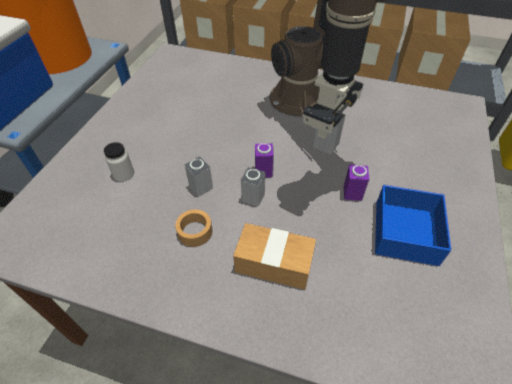

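View pics/side1.png

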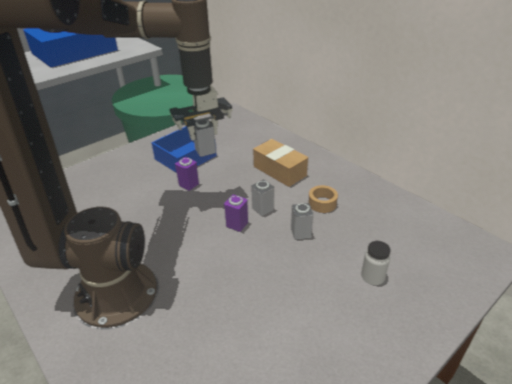

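The left tin is held upright at scene (328,135) and side (205,138), with its underside at about 0.200 m. The other two steel tins stand at scene (253,187) and (199,176), and all the other stock is where it was.

```bash
python3 -c "
from plant import *
o=get_obs(); print(o['tool_pos'],o['force'],o['opening'],abs(o['qvel']).max()); print(close_job())"
```

```text
[0.47585728 0.18315719 0.25856987] [ 0.37464852 -0.43699065 -7.70779772] 0.05965575918300895 0.09458116687767756
the job is handed in; nothing more can be done
None
```

I hefted the three tins from left to right, and the left one is the full tin. It is now held up with its underside about 20 cm above the table, and the job is handed in (about 36 s of the 72 s).

| Tin | Force read | Approx. mass |
|---|---|---|
| tin_left | 7.4 N | 0.75 kg |
| tin_middle | 4.2 N | 0.42 kg |
| tin_right | 1.9 N | 0.19 kg |

**Setting down:** I lowered each tin until it touched the table before opening the gripper. The middle and right tins stand upright within about 3 mm of where they were.

**Last checks:**
- **Held tin:** the underside reads 0.200–0.201 m from both cameras, and the tool has no measurable tilt. It is still, gripped at 59.7 mm and reading 7.7 N.
- **Other stock:** in the last pictures the purple look-alikes and the other stock look unmoved; I didn't measure them again.

No check failed. The only disagreements were camera offsets of 2–5 mm between views, and force noise of about ±0.5 N, too small to affect which tin is heaviest.

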